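Stop the vacuum pump and vent it through the guard window

TASK

Shut the vacuum pump down with the fingertips: first press the stop button on top of the pump control box fully in and let it go, then reach down through the guard window over the vent paddle, press the paddle fully down so that it stays down, and come back out. Do not touch the guard frame or its box, do not turn the stopcock under the other window, and leave the bottle, beaker and flask where they stand.

Things in the scene. Friction and masses are not known exactly. Their poses are not given: they have to be found in the camera images.
- stop_top (a point): centre of the top face of the stop button: a round dark grey push button of 36 mm diameter in a black collar on top of the pump control box; the only button in the scene. Its x axis is the control box's. The button pushes straight down.
- stop (a joint): travel of the stop button, m: 0 out, 0.006 fully in; a spring (about 5 N when fully in) brings it back out.
- pod: pump control box, white, fixed, 120 x 100 x 85 mm high (x, y, z), stands on one side of the vent station or the other (left or right varies); origin at the centre of its underside.
- station: vent station, fixed: white box 134 x 254 x 90 mm high (x, y, z); on corner posts above it a level aluminium guard plate 130 x 252 mm, 5 mm thick, top 150 mm above the table, underside 55 mm above the box. Its two windows, 80 mm (x) by 101 mm (y), are centred 62.5 mm either side of the origin along y. Vent paddle under one, stopcock under the other. Origin: centre of its underside.
- vent_window (a point): centre of the guard window over the vent paddle, level with the top of the guard plate; x and y axes parallel to the station's (window 80 mm along x, 101 mm along y).
- paddle_pad (a point): pressing point, on top of the vent paddle's flat black pad (42 mm along x, 36 mm along y), straight below the window centre: about 20 mm below the guard plate's top when up, 15 mm lower (35 mm below the top) when fully down. The hinge line is 45 mm from it towards the station's +x; the pad end points to -x.
- vent_paddle (a joint): vent paddle angle, rad: 0 up (sloping up 0.17 rad towards its free end), 0.34 fully down on its stop (sloping down); starts between 0 and 0.05. The hinge is stiff: it takes about 4 N on the pad to move it and it stays where it is left.
- cock_end (a point): end of the black T-bar (52 mm long, 11 mm wide) of the stopcock under the other window, on its upper face, 18 mm below the guard plate's top; the bar turns about the upright axis through that window's centre. Leave it alone.
- bottle: amber glass bottle, loose, 60 mm diameter, 150 mm high, stands on the side of the station away from the control box; origin at the centre of its underside. Leave it.
- beaker: glass beaker, loose, 68 mm diameter, 85 mm high, stands just behind the station (its +x side); origin at the centre of its underside. Leave it.
- flask: conical glass flask, loose, 74 mm diameter at the foot, 104 mm high, stands just behind the station (its +x side); origin at the centre of its underside. Leave it.

How it is judged:
By the outcome, as a careful person would: the job done as asked, in the order asked, and still so for the second after the job is handed in, with the robot touching nothing.
It also fails if it takes over 48 s, if anything falls off the work surface, if the arm or the gripper's body presses on something with over 40 N, if the wrist force passes 120 N, or if a joint passes its speed limit or range.

ROBOT

A 7-joint arm with a two-finger parallel gripper is mounted at the origin on the work surface. World frame = base frame: x ahead of the robot, y to its left, z up, the work surface at z = 0. Lengths are in m, angles in rad, forces in N, time in s.
With the tool pointing down it reaches from about 0.425 to 0.975 m from the base axis. Payload 16.7 kg.
Tool frame: the origin (TCP) lies between the finger pads; the fingertips stand 25 mm ahead of it and the grasp point (between the pads) lies 6 mm ahead of it; x points along the fingers, y is the direction in which the jaws open and shut, and the axes are right-handed (so a half turn about x gives the same grasp; the last joint's range is limited). The gripper opens to 85 mm and grips with 20 to 120 N. Pads are 22 mm wide; open, the fingers measure 114 mm over their backs; the gripper's body (76 mm by 85 mm) begins 54 mm behind the grasp point. The pads swing forward as they close: fully open they stand 13 mm farther back than shut.
Start: joints at [1.022, 0.426, 0.074, 1.606, -0.034, 1.111, -0.067], TCP at [0.263, -0.622, 0.256] pointing down, gripper open.
Joint ranges: [-2.85, 2.85], [-0.5, 2.14], [-1.23, 1.37], [0.21, 2.46], [-1.02, 4.16], [0.16, 2.05], [-2.73, 2.73]. Speed limits (rad/s): [1.89, 1.89, 2.39, 2.39, 3.01, 3.01, 3.01].

INTERFACE

Orientations are given as a 3x3 rotation matrix whose columns are the frame's x, y, z axes.
In Python, from workcell import * gives the robot as it stands.
- The arm moves only by the tool jog_arm, never from a script. Its argument "series" is a list of rows, each an object with "grip": the finger opening in cm, from 0 to 8.54; "xyz": the shift along the tool's x, y, z in cm, a list of three; "turn": the turn about the tool's x in degrees. A call has 1 to 12 rows; each row is the pose to reach, as a shift and turn from the pose commanded when the call began, along the tool's axes at that moment; what a row does not reach only later rows make up. A row lasts 1/8 s, in which the tool goes at most 62.5 mm and 10.7 degrees, less where a joint would pass 70% of its speed; a pose out of reach is approached as far as the arm can. A call with a gripper value outside its range is refused whole. The fingers move at their own pace and stop on an object; "newtons" is the grip in N (left out, the last holds). Time passes only in rows, so rows that repeat a pose let the fingers close. It gives the time, the measured TCP pose, the force and the opening at its end, in the units of the state.
- get_obs(): the state, without advancing time (a new reading comes with each control period).
- grab_frame(name): name is "scene" or "top" or "wrist"; returns (picture, depth): 420x560x3 uint8, blue, green, red; 420x560 float32, m along the optical axis (not along the pixel's ray), 0 where there is no reading.
- camera_model(name): a dict with "fx", "fy", "cx", "cy" (pixels), "cam_to_world" (4x4, takes a point from camera to world coordinates); the wrist camera has in their place "mount" (4x4, takes a point from camera to tool coordinates, whose origin is the TCP and whose axes are the tool frame's). Camera axes: x right, y down, z forward; pixel columns grow to the right and rows downward; lengths in m; the calibration is good to about 2 mm. A picture is of the moment at which its call begins: read the wrist's pose just before it. camera_model takes no time and is no camera call.
- hand_in(): hands the job in, once; it reports no verdict.
The state is a dict: "time": time; "joint_pos": joint angles; "joint_vel": joint speeds; "tau": joint torques, N m; "tool_pos": TCP position; "ee_rot": TCP orientation; "contact_force": force on the tool from outside, world axes, zero at the start; "ft_torque": the same for the moment, N m; "finger_gap": finger opening in m.
Only numpy, scipy, OpenCV 4.12 (cv2) and the standard library are available. Lean on these libraries where they do the work, as an engineer would, in place of code of your own. Each camera call takes 0.05 s, during which the arm holds its last target. There are 200 camera calls.

## Working session

There is one attempt and no reset: what is moved stays moved. The work goes in short steps, Python scripts to look and compute and a tool call to move; the robot and the scene stay as the last step left them, time stands still between calls to the robot, and variables do not carry over. Pictures are saved under pics/ and viewed, about 8 in all and at most 12, crops included, and the job is handed in when it is done.

Besides the shell and the picture viewer there is one more tool, called after "Emit:" by a JSON object that holds its "name" and its "arguments", one argument or row to a line. jog_arm: Moves the arm, as the interface text tells. Its arguments: {"type":"object","properties":{"series":{"type":"array"},"newtons":{"type":"number"}},"required":["series"]}

```bash
mkdir -p pics; ls; python3 - <<'E'
from workcell import *
import cv2,numpy as np
o=get_obs();print(o)
for n in("scene","top"):
    p,d=grab_frame(n);cv2.imwrite(f"pics/{n}.png",p);np.savez(f"{n}.npz",p=p,d=d);print(n,camera_model(n))
print(camera_model("wrist"))
E
```

```text
pics
{'time': 0.0, 'joint_pos': array([ 1.02150618,  0.42678128,  0.07382511,  1.60662939, -0.03409881,
        1.11076842, -0.06711625]), 'joint_vel': array([ 4.91249578e-04,  9.13529802e-05,  4.01007769e-04, -1.25199324e-03,
        4.60639500e-04, -7.91459284e-04,  3.41407133e-05]), 'tau': array([-5.71481160e-04, -9.49837017e+01,  3.76108289e+00, -4.63518870e+01,
        1.94220536e-02,  1.02978596e-02,  1.09029858e-05]), 'tool_pos': array([ 0.26256816, -0.62142604,  0.25556705]), 'ee_rot': array([[-6.00970270e-04,  3.89201991e-01, -9.21152240e-01],
       [ 1.18389420e-03, -9.21151484e-01, -3.89202444e-01],
       [-9.99999119e-01, -1.32444589e-03,  9.28106762e-05]]), 'contact_force': array([0.38317243, 0.04633553, 0.72944997]), 'ft_torque': array([ 0.0611045 ,  0.00378992, -0.01652138]), 'finger_gap': 0.08532959669623133}
scene {'fx': 545.2554057959053, 'fy': 545.2554057959053, 'cx': 280.97732034061534, 'cy': 208.5381753889561, 'cam_to_world': array([[-0.46373668,  0.538374  , -0.70363466,  1.34653911],
       [ 0.88594997,  0.28752495, -0.36389841,  0.42202022],
       [ 0.0063
[... 227 characters left out ...]
': array([[-0.0876851 , -0.97262631,  0.21519617,  0.36951723],
       [-0.99613551,  0.08670571, -0.01400578,  0.01752998],
       [-0.00503635, -0.21559265, -0.9764704 ,  1.05505329],
       [ 0.        ,  0.        ,  0.        ,  1.        ]])}
{'fx': 367.3330357541985, 'fy': 367.3330357541985, 'cx': 275.3796812544389, 'cy': 210.2172369337007, 'mount': array([[ 3.06723324e-04, -3.09244682e-01,  9.50982457e-01,
        -1.17069412e-01],
       [ 9.99999950e-01,  2.76250125e-05, -3.13549865e-04,
        -6.30393439e-04],
       [ 7.06927260e-05,  9.50982506e-01,  3.09244675e-01,
        -7.91445649e-02],
       [ 0.00000000e+00,  0.00000000e+00,  0.00000000e+00,
         1.00000000e+00]])}
```

View pics/top.png

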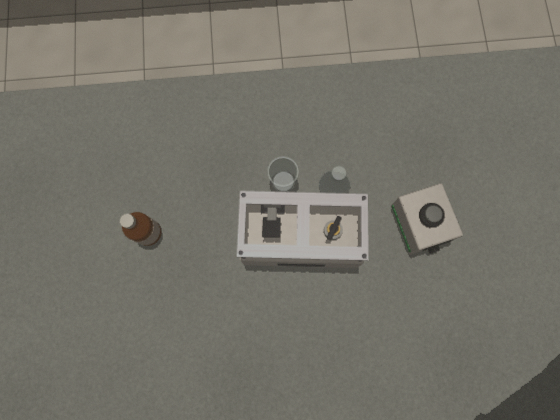

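View pics/scene.png

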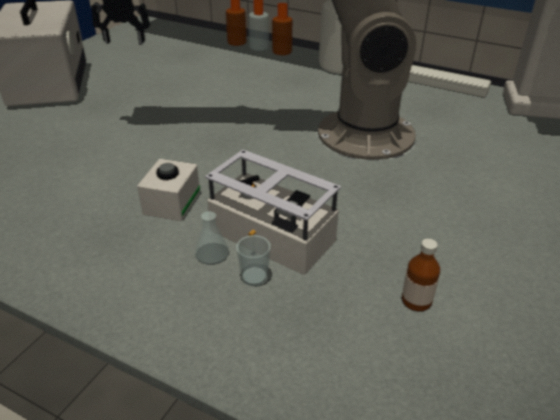

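Top view: guard frame spans about (238–369, 193–260). The paddle pad is at (271,228) under the left window and the stopcock at (333,230). The button is at (434,214) on the pod at right, the bottle is far left, and the beaker and flask are behind the station.

```bash
cat > h.py <<'E'
import numpy as np,cv2
from workcell import *
def ray(n,uv,z):
    m=camera_model(n);T=m["cam_to_world"];uv=np.atleast_2d(uv).astype(float)
    r=np.c_[(uv[:,0]-m["cx"])/m["fx"],(uv[:,1]-m["cy"])/m["fy"],np.ones(len(uv))]@T[:3,:3].T
    return T[:3,3]+r*((z-T[2,3])/r[:,2])[:,None]
def cloud(n,d,T=None):
    m=camera_model(n);T=m["cam_to_world"] if T is None else T
    v,u=np.mgrid[:d.shape[0],:d.shape[1]]
    P=np.dstack([(u-m["cx"])/m["fx"]*d,(v-m["cy"])/m["fy"]*d,d])
    return P@T[:3,:3].T+T[:3,3]
E
python3 - <<'E'
from h import *
np.set_printoptions(precision=4,suppress=True)
f=np.load("top.npz");p,d=f["p"],f["d"];P=cloud("top",d);Z=P[...,2]
g=p.min(2)
print("table z",np.median(Z[280:330,250:350]))
# plate by height
m=((Z>.135)&(Z<.165)&(d>0)).astype(np.uint8);m[:,:225]=0;m[:,385:]=0;m[:185]=0
cs,h=cv2.findContours(m,cv2.RETR_CCOMP,cv2.CHAIN_APPROX_NONE)
for c,hh in zip(cs,h[0]):
    a=cv2.contourArea(c)
    if a<300: continue
    r=cv2.minAreaRect(ray("top",c[:,0],.15)[:,:2].astype(np.float32));print("plate",a,hh[3],r,cv2.minAreaRect(c))
print("plate z",np.median(Z[m>0]))
# button
print("button z",Z[208:221:3,428:441:3])
cr=p[180:260,390:470];
print(Z[228:230,270:274], "pad z", Z[225:232:2,266:277:2])
b=np.vstack([cv2.resize(p[185:270,225:385],None,fx=4.5,fy=4.5,interpolation=cv2.INTER_CUBIC)])
c=cv2.resize(p[175:260,390:470],None,fx=4.5,fy=4.5,interpolation=cv2.INTER_CUBIC)
b=cv2.convertScaleAbs(np.hstack([b,c])[:, :1080],alpha=1.8);cv2.imwrite("pics/crop.png",cv2.resize(b,None,fx=.74,fy=.74))
E
```

```text
table z -0.0005404453644817231
plate 8378.0 -1 ((0.5292850732803345, -0.02245129644870758), (0.2517159581184387, 0.13037560880184174), 83.43092346191406) ((303.20758056640625, 225.4027557373047), (131.26455688476562, 66.15774536132812), 1.4688007831573486)
plate 2147.5 8 ((0.5220043659210205, -0.08341382443904877), (0.10259498655796051, 0.08265329152345657), 83.04598236083984) ((334.5, 226.0), (53.0, 42.0), 0.0)
plate 2150.0 8 ((0.5361418724060059, 0.03943314030766487), (0.1042194589972496, 0.08269475400447845), 83.4361343383789) ((270.8318176269531, 224.3903350830078), (53.56039810180664, 41.93284606933594), 1.5074357986450195)
plate z 0.14923103208572275
button z [[0.108  0.1048 0.1053 0.1064 0.0961]
 [0.1036 0.1008 0.1034 0.1037 0.1053]
 [0.1069 0.1038 0.1076 0.1064 0.105 ]
 [0.1075 1.0551 0.1066 0.105  0.107 ]
 [0.1019 0.1029 0.1053 0.1092 0.096 ]]
[[0.1317 0.1334 0.1303 0.132 ]
 [0.1307 0.1303 0.1289 0.1321]] pad z [[0.1325 0.1287 0.1303 0.1314 0.1317 0.1323]
 [0.1311 0.1325 0.128  0.1316 0.1321 0.1324]
 [0.1323 0.1319 0.1307 0.1289 0.1296 0.1326]
 [0.1331 0.1297 0.1341 0.1342 0.1337 0.1347]]
```

View pics/crop.png

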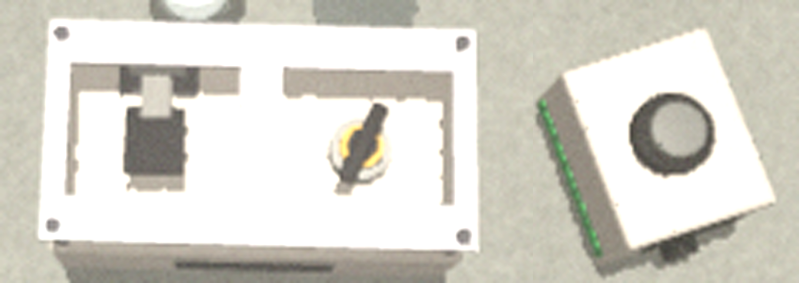

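```bash
python3 - <<'E'
from h import *
np.set_printoptions(precision=4,suppress=True)
f=np.load("top.npz");p=f["p"];d=f["d"]
g=p.max(2)[195:235,412:455]
# dark disc: collar+button vs white box
def blob(m,seed):
    n,l=cv2.connectedComponents(m.astype(np.uint8));return l==l[seed]
m=blob((g>35)&(g<95),(18,22))
m=cv2.morphologyEx(m.astype(np.uint8),cv2.MORPH_OPEN,np.ones((3,3)))
ys,xs=np.nonzero(m);print(g[18,8:40],len(xs),xs.mean()+412,ys.mean()+195,np.ptp(xs),np.ptp(ys))
b1=ray("top",[xs.mean()+412,ys.mean()+195],.105)[0];b2=ray("top",[434.1,213.4],.105)[0]
print("button",b1,b2)
# scene view check
s=np.load("scene.npz");ps=s["p"];mk=(ps.max(2)<70)[155:190,150:190];ys,xs=np.nonzero(mk);print("scene",xs.mean()+150,ys.mean()+155,ray("scene",[xs.mean()+150,ys.mean()+155],.10))
print("pod? depth cloud");P=cloud("top",d);mm=(P[...,2]>.078)&(P[...,2]<.125)&(P[...,1]<-.2)&(P[...,0]>.4)&(P[...,0]<.75)
print(cv2.minAreaRect(P[mm][:,:2].astype(np.float32)),np.median(P[mm][:,2]))
o=get_obs();R=o["ee_rot"]
for n,t in(("btn",np.r_[b2[:2],.16]),("win",np.r_[.5362,.0395,.2])):
    print(n,(R.T@(t-o["tool_pos"]))*100)
E
```

```text
[ 48  55  52  57  56  76 110 112 112 109 108 109 110 109 106 108 104 108
 103 105 102  97  67  50 102 163 163 164 164 164 163 163] 1414 433.6874115983027 214.23833097595474 42 39
button [ 0.5356 -0.293   0.105 ] [ 0.5372 -0.2941  0.105 ]
scene 167.28877005347593 173.50802139037432 [[ 0.5516 -0.2807  0.1   ]]
pod? depth cloud
((0.5369662642478943, -0.2929399311542511), (0.12008295208215714, 0.10165413469076157), 12.699470520019531) 0.08421296913732251
btn [  9.5887 -19.4515 -38.0379]
win [  5.6234 -50.2273 -50.9307]
```

Emit:
{"name": "jog_arm", "arguments": {
  "series": [
    {"grip": 0,"xyz": [0,-19.5,-38.0],"turn": 0},
    {"grip": 0,"xyz": [0,-19.5,-38.0],"turn": 0},
    {"grip": 0,"xyz": [0,-19.5,-38.0],"turn": 0},
    {"grip": 0,"xyz": [0,-19.5,-38.0],"turn": 0},
    {"grip": 0,"xyz": [0,-19.5,-38.0],"turn": 0},
    {"grip": 0,"xyz": [0,-19.5,-38.0],"turn": 0},
    {"grip": 0,"xyz": [0,-19.5,-38.0],"turn": 0},
    {"grip": 0,"xyz": [0,-19.5,-38.0],"turn": 0},
    {"grip": 0,"xyz": [0,-19.5,-38.0],"turn": 0},
    {"grip": 0,"xyz": [0,-19.5,-38.0],"turn": 0},
    {"grip": 0,"xyz": [0,-19.5,-38.0],"turn": 0},
    {"grip": 0,"xyz": [4,-19.5,-38.0],"turn": 0}
  ],
  "newtons": 40
}}

```text
time: 1.6
tool_pos: [0.538, -0.2957, 0.2185]
ee_rot: [[0.005, 0.388, -0.922], [-0.002, -0.922, -0.388], [-1.0, 0.004, -0.004]]
contact_force: [0.1, -0.4, -0.6]
finger_gap: 0.0001
```

```bash
python3 - <<'E'
from h import *
np.set_printoptions(precision=4,suppress=True)
o=get_obs();p,d=grab_frame("wrist");cv2.imwrite("pics/w1.png",p)
W=np.eye(4);W[:3,:3]=o["ee_rot"];W[:3,3]=o["tool_pos"];T=W@camera_model("wrist")["mount"]
np.savez("w1.npz",p=p,d=d,T=T)
print(o["time"],o["tool_pos"],o["ee_rot"],o["contact_force"],o["finger_gap"],o["joint_vel"])
E
```

```text
1.6 [ 0.538  -0.2957  0.2185] [[ 0.005   0.388  -0.9217]
 [-0.0023 -0.9217 -0.388 ]
 [-1.      0.0041 -0.0037]] [ 0.0506 -0.3971 -0.5864] 0.00014043914630548293 [-0.0034  0.3384 -0.0058  0.363   0.0479 -0.6506 -0.0387]
```

View pics/w1.png

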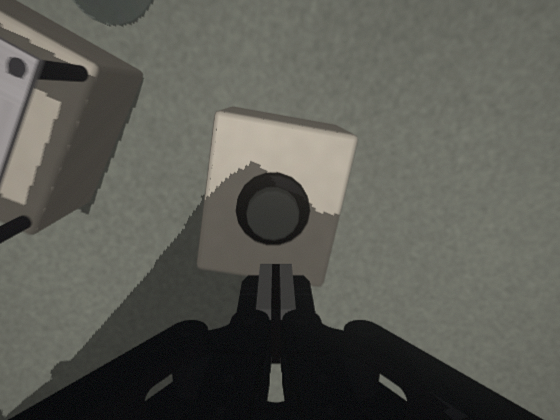

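Wrist view: button top disc centred about (273,215), closed fingertips at about (275,268), pod clear around it.

```bash
python3 - <<'E'
from h import *
np.set_printoptions(precision=4,suppress=True)
f=np.load("w1.npz");d,T=f["d"],f["T"];p=f["p"]
P=cloud("wrist",d,T)
z=np.median(P[205:226,262:284,2]);print("btn depth z",z,np.median(P[140:160,235:330,2]))
m=camera_model("wrist")
for uv in((273,215),(273,216)):
    r=T[:3,:3]@[(uv[0]-m["cx"])/m["fx"],(uv[1]-m["cy"])/m["fy"],1]
    print(T[:3,3]+r*(z-T[2,3])/r[2])
print("tip depth z",np.nanmedian(P[266:270,262:270,2]),P[268,266],P[268,285])
o=get_obs();R=o["ee_rot"];print(o["tool_pos"],R.T@(np.r_[.537,-.2937,.135]-o["tool_pos"])*100)
E
```

```text
btn depth z 0.10652395425313095 0.08456079777177869
[ 0.5389 -0.2933  0.1065]
[ 0.5383 -0.2936  0.1065]
tip depth z 0.20049160158278878 [ 0.5466 -0.2873  0.2018] [ 0.5489 -0.2947  0.2003]
[ 0.5351 -0.2942  0.2116] [ 7.6582  0.0463 -0.2106]
```

Emit:
{"name": "jog_arm", "arguments": {
  "series": [
    {"grip": 0,"xyz": [4,0,-0.1],"turn": 0},
    {"grip": 0,"xyz": [7,0,-0.1],"turn": 0},
    {"grip": 0,"xyz": [7.8,0,-0.1],"turn": 0},
    {"grip": 0,"xyz": [7.8,0,-0.1],"turn": 0},
    {"grip": 0,"xyz": [7.8,0,-0.1],"turn": 0},
    {"grip": 0,"xyz": [7.8,0,-0.1],"turn": 0}
  ]
}}

```text
time: 2.4
tool_pos: [0.5382, -0.2941, 0.1395]
ee_rot: [[0.001, 0.389, -0.921], [-0.001, -0.921, -0.389], [-1.0, 0.001, -0.001]]
contact_force: [0.3, -0.8, -0.2]
finger_gap: -0.0001
```

Emit:
{"name": "jog_arm", "arguments": {
  "series": [
    {"grip": 0,"xyz": [0.6,0,0],"turn": 0},
    {"grip": 0,"xyz": [0.9,0,0],"turn": 0},
    {"grip": 0,"xyz": [1.1,0,0],"turn": 0},
    {"grip": 0,"xyz": [1.3,0,0],"turn": 0},
    {"grip": 0,"xyz": [1.3,0,0],"turn": 0},
    {"grip": 0,"xyz": [1.3,0,0],"turn": 0}
  ]
}}

```text
time: 3.15
tool_pos: [0.538, -0.294, 0.126]
ee_rot: [[0.001, 0.389, -0.921], [-0.0, -0.921, -0.389], [-1.0, 0.0, -0.0]]
contact_force: [-2.7, 1.2, 13.0]
finger_gap: -0.0001
```

Emit:
{"name": "jog_arm", "arguments": {
  "series": [
    {"grip": 0,"xyz": [0.2,0,0],"turn": 0},
    {"grip": 0,"xyz": [0.2,0,0],"turn": 0},
    {"grip": 0,"xyz": [0.2,0,0],"turn": 0},
    {"grip": 0,"xyz": [0.2,0,0],"turn": 0}
  ]
}}

```text
time: 3.65
tool_pos: [0.5381, -0.294, 0.1255]
ee_rot: [[0.001, 0.389, -0.921], [-0.001, -0.921, -0.389], [-1.0, 0.001, -0.001]]
contact_force: [-10.8, 4.7, 37.1]
finger_gap: -0.0005
```

Emit:
{"name": "jog_arm", "arguments": {
  "series": [
    {"grip": 0,"xyz": [-0.5,0,0],"turn": 0},
    {"grip": 0,"xyz": [-3,0,0],"turn": 0},
    {"grip": 0,"xyz": [-7,0,0],"turn": 0},
    {"grip": 0,"xyz": [-11,0,0],"turn": 0},
    {"grip": 0,"xyz": [-11,0,0],"turn": 0},
    {"grip": 0,"xyz": [-11,0,0],"turn": 0},
    {"grip": 0,"xyz": [-11,0,0],"turn": 0}
  ]
}}

```text
time: 4.53
tool_pos: [0.5372, -0.2936, 0.232]
ee_rot: [[-0.002, 0.389, -0.921], [0.001, -0.921, -0.389], [-1.0, -0.002, 0.001]]
contact_force: [-0.6, 0.5, -0.7]
finger_gap: 0.0002
```

```bash
python3 - <<'E'
from h import *
np.set_printoptions(precision=4,suppress=True)
f=np.load("w1.npz");P=cloud("wrist",f["d"],f["T"])
q=P[175:260,225:320].reshape(-1,3);r=np.hypot(q[:,0]-.538,q[:,1]+.2937)
for a in range(0,34,2):
    k=(r>=a/1e3)&(r<(a+2)/1e3)&(q[:,2]<.12);print(a,k.sum(),np.median(q[k,2]),end=" | ")
o=get_obs();R=o["ee_rot"];print(o["time"],o["tool_pos"],o["contact_force"])
print(R.T@(np.r_[.5362,.0395,.24]-o["tool_pos"])*100)
p,d=grab_frame("wrist");o=get_obs();W=np.eye(4);W[:3,:3]=R;W[:3,3]=o["tool_pos"]
P=cloud("wrist",d,W@camera_model("wrist")["mount"]);q=P.reshape(-1,3);r=np.hypot(q[:,0]-.538,q[:,1]+.2937);k=(r<.012)&(q[:,2]<.13);print("btn z now",np.median(q[k,2]),k.sum())
E
```

```text
0 24 0.10639331293367084 | 2 86 0.10658866957085766 | 4 139 0.10650867575776987 | 6 194 0.10649494756448771 | 8 248 0.10659201815524515 | 10 296 0.10646072954055545 | 12 352 0.10651023149476639 | 14 412 0.10636044365553325 | 16 533 0.1048542805062363 | 18 308 0.09658538508031661 | 20 477 0.0965998203502407 | 22 588 0.0965700453161679 | 24 666 0.0956941855266841 | 26 249 0.08452641479603196 | 28 356 0.08460634084284482 | 30 522 0.08454340187521975 | 32 550 0.08452999960527308 | 4.525 [ 0.5372 -0.2936  0.232 ] [-0.5758  0.5122 -0.701 ]
[ -0.7641 -30.7226 -12.8692]
btn z now 0.10661620474599874 890
```

Button pressed 6 mm to a hard stop and released (its top is back at 0.1066). Next, the vent window.

Emit:
{"name": "jog_arm", "arguments": {
  "series": [
    {"grip": 0,"xyz": [-1,-6,-2.4],"turn": 10},
    {"grip": 0,"xyz": [-1,-12,-4.8],"turn": 20},
    {"grip": 0,"xyz": [-1,-18,-7.2],"turn": 29.5},
    {"grip": 0,"xyz": [-1,-24,-9.6],"turn": 29.5},
    {"grip": 0,"xyz": [-1,-29,-11.6],"turn": 29.5},
    {"grip": 0,"xyz": [-1,-31,-12.5],"turn": 29.5},
    {"grip": 0,"xyz": [-1,-31,-12.5],"turn": 29.5},
    {"grip": 0,"xyz": [-1,-31,-12.5],"turn": 29.5},
    {"grip": 0,"xyz": [-1,-31,-12.5],"turn": 29.5},
    {"grip": 0,"xyz": [-1,-31,-12.5],"turn": 29.5}
  ]
}}

```text
time: 5.82
tool_pos: [0.5323, 0.0395, 0.2433]
ee_rot: [[-0.0, -0.116, -0.993], [-0.0, -0.993, 0.116], [-1.0, 0.0, 0.0]]
contact_force: [0.0, 0.6, -0.1]
finger_gap: 0.0001
```

```bash
python3 - <<'E'
from h import *
np.set_printoptions(precision=4,suppress=True)
o=get_obs();p,d=grab_frame("wrist");cv2.imwrite("pics/w2.png",p)
W=np.eye(4);W[:3,:3]=o["ee_rot"];W[:3,3]=o["tool_pos"];T=W@camera_model("wrist")["mount"]
np.savez("w2.npz",p=p,d=d,T=T)
P=cloud("wrist",d,T)
m=((abs(P[...,2]-.15)<.008)&(d>0)).astype(np.uint8)
cs,h=cv2.findContours(m,cv2.RETR_CCOMP,cv2.CHAIN_APPROX_NONE)
for c,hh in zip(cs,h[0]):
    if cv2.contourArea(c)>2000: print(hh[3],cv2.contourArea(c),cv2.minAreaRect(P[c[:,0,1],c[:,0,0],:2].astype(np.float32)),c[:,0].min(0),c[:,0].max(0))
print(o["tool_pos"],o["ee_rot"],np.median(P[m>0][:,2]))
E
```

```text
-1 37041.0 ((0.5296480059623718, -0.02202145755290985), (0.25168320536613464, 0.13103768229484558), 83.45079040527344) [161 107] [559 311]
[0.5323 0.0395 0.2433] [[-0.0001 -0.1163 -0.9932]
 [-0.0001 -0.9932  0.1163]
 [-1.      0.0001  0.0001]] 0.14947545300938553
```

View pics/w2.png

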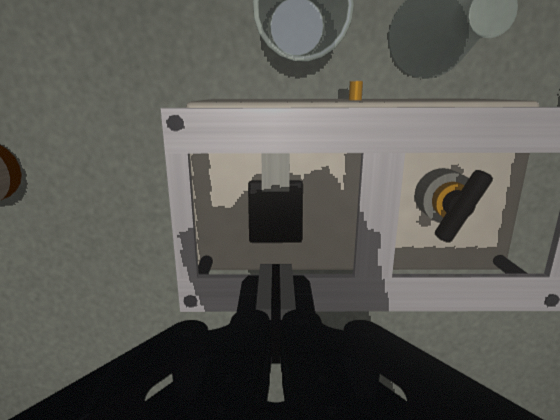

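Wrist view: vent window inner edges run about (190–365, 153–275). The black pad is at (276,211) and the closed fingers at (275,268), laterally in line with it. Frame centre and yaw agree with the top view.

Emit:
{"name": "jog_arm", "arguments": {
  "series": [
    {"grip": 0,"xyz": [3,0,0],"turn": 0},
    {"grip": 0,"xyz": [6,0,0],"turn": 0},
    {"grip": 0,"xyz": [8,0,0],"turn": 0},
    {"grip": 0,"xyz": [8.5,0,0],"turn": 0},
    {"grip": 0,"xyz": [9,0,0],"turn": 0},
    {"grip": 0,"xyz": [9.4,0,0],"turn": 0},
    {"grip": 0,"xyz": [9.4,0,0],"turn": 0},
    {"grip": 0,"xyz": [9.4,0,0],"turn": 0}
  ]
}}

```text
time: 6.88
tool_pos: [0.5326, 0.0405, 0.1497]
ee_rot: [[0.001, -0.115, -0.993], [0.0, -0.993, 0.115], [-1.0, -0.0, -0.001]]
contact_force: [-0.7, -0.2, 0.1]
finger_gap: -0.0001
```

Emit:
{"name": "jog_arm", "arguments": {
  "series": [
    {"grip": 0,"xyz": [0.3,0,0],"turn": 0},
    {"grip": 0,"xyz": [0.6,0,0],"turn": 0},
    {"grip": 0,"xyz": [0.7,0,0],"turn": 0},
    {"grip": 0,"xyz": [0.7,0,0],"turn": 0},
    {"grip": 0,"xyz": [0.7,0,0],"turn": 0}
  ]
}}

```text
time: 7.5
tool_pos: [0.5327, 0.0404, 0.1425]
ee_rot: [[0.001, -0.115, -0.993], [0.0, -0.993, 0.115], [-1.0, -0.0, -0.001]]
contact_force: [1.5, 0.2, 5.5]
finger_gap: -0.0003
```

Emit:
{"name": "jog_arm", "arguments": {
  "series": [
    {"grip": 0,"xyz": [0.1,0,0],"turn": 0},
    {"grip": 0,"xyz": [0.2,0,0],"turn": 0},
    {"grip": 0,"xyz": [0.3,0,0],"turn": 0},
    {"grip": 0,"xyz": [0.3,0,0],"turn": 0},
    {"grip": 0,"xyz": [0.3,0,0],"turn": 0}
  ]
}}

```text
time: 8.12
tool_pos: [0.5331, 0.0405, 0.1413]
ee_rot: [[0.002, -0.115, -0.993], [0.0, -0.993, 0.115], [-1.0, -0.0, -0.002]]
contact_force: [-10.7, -1.5, 38.3]
finger_gap: -0.0002
```

Hard stop at tip height 0.1163 m, as the geometry predicts for fully down. Retracting straight up.

Emit:
{"name": "jog_arm", "arguments": {
  "series": [
    {"grip": 0,"xyz": [-0.5,0,0],"turn": 0},
    {"grip": 0,"xyz": [-3,0,0],"turn": 0},
    {"grip": 0,"xyz": [-7,0,0],"turn": 0},
    {"grip": 0,"xyz": [-11,0,0],"turn": 0},
    {"grip": 0,"xyz": [-14,0,0],"turn": 0},
    {"grip": 0,"xyz": [-14,0,0],"turn": 0},
    {"grip": 0,"xyz": [-14,0,0],"turn": 0},
    {"grip": 0,"xyz": [-14,0,0],"turn": 0}
  ]
}}

```text
time: 9.12
tool_pos: [0.5318, 0.0403, 0.2782]
ee_rot: [[-0.002, -0.115, -0.993], [-0.0, -0.993, 0.115], [-1.0, 0.0, 0.002]]
contact_force: [-0.3, 0.2, 0.1]
finger_gap: 0.0001
```

```bash
python3 - <<'E'
from h import *
np.set_printoptions(precision=4,suppress=True)
o=get_obs();p,d=grab_frame("wrist")
W=np.eye(4);W[:3,:3]=o["ee_rot"];W[:3,3]=o["tool_pos"];T=W@camera_model("wrist")["mount"]
S=np.array([[.9933,-.1155],[.1155,.9933]]) # rows: station x, y
w=np.array([.5365,.0400])
f=np.load("w2.npz")
for n,pp,dd,TT in(("before",f["p"],f["d"],f["T"]),("after",p,d,T)):
    P=cloud("wrist",dd,TT);q=(P[...,:2]-w)@S.T
    print(n,[(a,round(float(np.median(P[(abs(q[...,0]-a/1e3)<.002)&(abs(q[...,1])<.012)&(P[...,2]<.14)&(P[...,2]>.1)&(dd>0),2])),4)) for a in(-16,-10,-5,0,5,10,16)])
t,_=grab_frame("top");t0=np.load("top.npz")["p"]
print(o["time"],o["tool_pos"],o["contact_force"])
cv2.imwrite("pics/end.png",np.hstack([p[60:330],t[130:400][:, :]])[:, ::1][:, :1120]) if 0 else cv2.imwrite("pics/end.png",cv2.resize(np.vstack([p[60:330],t[140:290]]),None,fx=1,fy=1))
E
```

```text
before [(-16, 0.1332), (-10, 0.1323), (-5, 0.1315), (0, 0.1309), (5, 0.1302), (10, 0.1296), (16, 0.1286)]
after [(-16, 0.1139), (-10, 0.1149), (-5, 0.1158), (0, 0.1166), (5, 0.1174), (10, 0.1184), (16, 0.1194)]
9.125 [0.5318 0.0403 0.2782] [-0.2733  0.245   0.0652]
```

View pics/end.png

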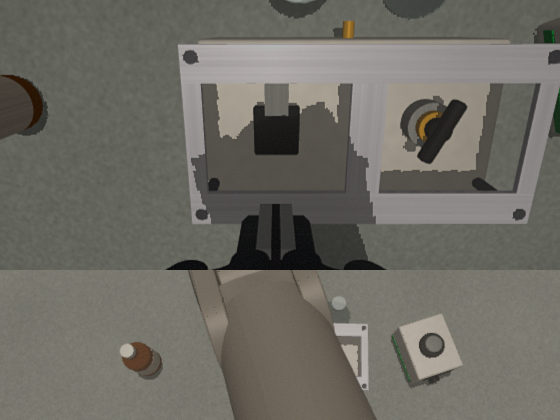

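The pad now slopes down 0.172 rad, against 0.14 rad up before, so it is on its stop. The bottle, pod, flask and stopcock bar look unmoved.

```bash
python3 -c "
from workcell import *
o=get_obs();print(o['time'],o['joint_vel'].round(3),o['contact_force'].round(1));print(hand_in())"
```

```text
9.225 [ 0.    -0.004 -0.002 -0.003 -0.002  0.003  0.001] [ 0.  -0.1 -0.1]
the job is handed in; nothing more can be done
None
```

The stop button was pressed first, then the vent paddle, and the job was handed in at 9.2 s with the arm still and the contact force near zero.

- **Stop button:** I pressed it with closed fingertips, 6 mm down to a hard stop (37 N), and let it go. Its top is back at 0.1066 m, against 0.1065 m before.
- **Vent paddle:** I reached straight down through the window and pressed the paddle to its stop (38 N), then came straight back out. The pad went from 0.14 rad sloping up to 0.172 rad sloping down, and its centre is at 0.1166 m. That matches fully down and it stayed there.
- **Other objects:** I felt no contact with the guard. The last images show the stopcock bar, bottle and control box where they were. In those views the beaker was only partly in frame and the flask was checked by eye; the arm never went near either.
- **Checks that disagreed:** a rough scene-camera estimate of the button position was about 2 cm off. The collar was included in its mask, so I dropped it in favour of the top and wrist views, which agreed within about 2 mm.

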